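Fit a collimator lens and its retaining ring

TASK

Set the lens barrel upright, flange down, fully into the lens cell and let go of it. Then put the brass retaining ring over it, feel for where its lugs drop into the cell's thread, and screw it down clockwise until just snug, the sprung seat under the lens pressed fully home, without ever forcing anything hard against the lens. Leave the ring holding by itself and leave the other things on the bench where they are.

Things in the scene. Friction and masses are not known exactly. Their poses are not given: they have to be found in the camera images.
- lens_center (a point): Lens in a black barrel 22 mm in diameter, standing on an aluminium flange 37 mm in diameter and 8 mm high; 52 mm high in all, 70 g, a blue glass dome on top. This point is its centre, 26 mm above the underside; z is its axis, up. When the lens is home the upper 29 mm of the barrel stand clear above the cell's rim: hold it there.
- lens: The same lens; origin at the centre of the flange's underside, z up.
- ring_center (a point): Brass retaining ring, 36 mm high, 90 g, standing skirt down. Knurled collar 64 mm in diameter, from 20 to 36 mm above the underside (hold it here); below it a skirt 39 mm in diameter; hole 28 mm wide right through. This point is the ring's centre, 18 mm above the underside; z up.
- ring: The same ring; origin at the centre of its underside. Four lugs stick out from the skirt to a diameter of 51 mm, 4 to 9 mm above the underside, each 14 degrees wide, at the ring's own +x, +y, -x and -y; four white dots on top of the collar stand above them.
- cell_mouth (a point): Centre of the rim of the lens cell, a black round housing 60 mm in outer diameter, fixed to the bench; rim 35 mm above the bench, z up; square foot plate 84 mm wide, 6 mm high. Mouth 43 mm in diameter, below it a pocket 40 mm in diameter whose sprung seat lies 23 mm below the rim. With the lens home the top of its flange is 15 mm below the rim.
- cell: The cell; origin below the mouth on the bench. Its thread is four aluminium overhangs inside the rim with four gaps 30 degrees wide, 90 apart; the angle of the gaps differs from cell to cell and is NOT told by any yaw given. With lugs on top of the overhangs the ring's underside stays 4 mm below the rim; with lugs in the gaps it falls to 15 mm below and stands on the lens flange.
- seat (a joint): Travel of the sprung seat in m: 0 up, 0.0015 on its stop; spring 4.5 N at first, 9 N at the stop. Turning the ring clockwise from above (yaw falling) takes the lugs under the overhangs, which come down 0.06 mm a degree: they bite ~25 degrees past the gap's middle and push the ring down ~2 mm until the seat lands at 50 to 60; then force climbs ~5 N a degree (lens damaged beyond 40 N). Self-locking.
- timer: Bystander: white bench timer 62x68x19 mm, origin at its underside.
- marker: Bystander: red and white marker pen lying, 17x135x16 mm, origin at its underside.
- tape_roll: Bystander: roll of tan tape lying flat, 104 mm wide, 25 mm high, origin at its underside.
- dish: Bystander: clear petri dish, 90 mm wide, 15 mm high, origin at its underside.
- notebook: Bystander: purple notebook lying flat, 210x152x14 mm, origin at its underside.
- bottle_100: Bystander: small glass bottle with a blue cap, 56 mm wide, 103 mm high, origin at its underside.

How it is judged:
By the outcome, as a careful person would: the job done as asked, in the order asked, and still so for the second after the job is handed in, with the robot touching nothing.
It also fails if it takes over 72 s, if anything falls off the work surface, if the arm or the gripper's body presses on something with over 40 N, if the wrist force passes 120 N, or if a joint passes its speed limit or range.

ROBOT

A 6-joint arm with a two-finger parallel gripper is mounted at the origin on a cart in front of the work surface, level with it; the furniture and walls round the work are solid. World frame = base frame: x ahead of the robot, y to its left, z up, the work surface at z = 0. Lengths are in m, angles in rad, forces in N, time in s.
With the tool pointing down it reaches from about 0.3 to 0.875 m from the base axis. Payload 6.4 kg.
Tool frame: the origin (TCP) lies where the fingers leave the gripper's body, on its centre line; the fingertips stand 73 mm ahead of it and the grasp point (between the pads) lies 54 mm ahead of it; z points along the fingers, y is the line along which they close (so a half turn about z gives the same grasp; the last joint's range is limited). The gripper opens to 85 mm and grips with 20 to 120 N. Pads are 22 mm wide; open, the fingers measure 114 mm over their backs; the gripper's body (76 mm by 85 mm) begins 54 mm behind the grasp point. The pads swing forward as they close: fully open they stand 13 mm farther back than shut.
Start: joints at [-1.523, 0.181, 1.607, -0, 1.354, -0.206], TCP at [0.144, -0.557, 0.304] pointing down, gripper open.
Joint ranges: [-2.99, 2.99], [-0.89, 2.07], [0.3, 2.58], [-1.14, 4.28], [0, 2.63], [-3.12, 3.12]. Speed limits (rad/s): [2.57, 2.57, 3.01, 3.14, 3.14, 3.14].

INTERFACE

Orientations are given as a unit quaternion [w, x, y, z].
In Python, from bench import ctrl gives the robot as it stands.
- The arm moves only by the tool carry_out, never from a script. Its argument "steps" is one flat list of numbers, 7 for each row, row after row: the shift along the tool's x, y, z in m, then the turn, a rotation vector about the tool's x, y, z in rad, then the opening, from 0 (shut) to 1 (fully open). In form: [dx, dy, dz, wx, wy, wz, claw, dx, dy, dz, wx, wy, wz, claw, ...]. A call has 1 to 20 rows; each row is the pose to reach, as a shift and turn from the pose commanded when the call began, along the tool's axes at that moment; what a row does not reach only later rows make up. A row lasts 1/10 s, in which the tool goes at most 50 mm and 8.59 degrees, less where a joint would pass 70% of its speed; a pose out of reach is approached as far as the arm can. A call with a gripper value outside its range is refused whole. The fingers move at their own pace and stop on an object; the grip force is fixed at half the most. Time passes only in rows, so rows that repeat a pose let the fingers close. It gives the time, the measured TCP pose, the force, the opening and the grip force at its end, in the units of the state.
- ctrl.get_obs(): the state, without advancing time (a new reading comes with each control period).
- ctrl.camera(name): name is "scene" or "top" or "wrist"; returns the picture (400x640x3 uint8, red, green, blue); there is no depth.
- ctrl.camera_params(name): a dict with "vertical_fov" (degrees; the focal length in pixels is half the picture's height over the tangent of half this angle, whatever the lens; pixels are square), "cx", "cy" (the principal point, pixels), "cam_to_world" (4x4, takes a point from camera to world coordinates); the wrist camera has in their place "hand_eye" (4x4, takes a point from camera to tool coordinates, whose origin is the TCP and whose axes are the flange's). Camera axes: x right, y down, z forward; pixel columns grow to the right and rows downward; lengths in m; the calibration is good to about 2 mm. A picture is of the moment at which its call begins: read the wrist's pose just before it. camera_params takes no time and is no camera call.
- ctrl.hand_in(): hands the job in; it is judged then, once.
The state is a dict: "time_s": time; "q": joint angles; "dq": joint speeds; "joint_efforts": joint torques, N m; "eef_pos": TCP position; "eef_rot": TCP orientation; "wrist_force": force on the tool from outside, world axes, zero at the start; "torque": the same for the moment, N m; "opening": opening from 0.0 (shut) to 1.0 (fully open); "grasp_force": force on a finger pad.
Only numpy, scipy, OpenCV 4.12 (cv2) and the standard library are available. Lean on these libraries where they do the work, as an engineer would, in place of code of your own. Each camera call takes 0.05 s, during which the arm holds its last target. There are 200 camera calls.

## Working session

There is one attempt and no reset: what is moved stays moved. The work goes in short steps, Python scripts to look and compute and a tool call to move; the robot and the scene stay as the last step left them, time stands still between calls to the robot, and variables do not carry over. Pictures are saved under pics/ and viewed, at most 10 in all, crops included, and the job is handed in when it is done.

Besides the shell and the picture viewer there is one more tool, called as a command line: name --argument value ..., lists and objects as JSON in quotes. carry_out: Moves the arm, as the interface text tells. Its arguments: {"type":"object","properties":{"steps":{"type":"array"}},"required":["steps"]}

```bash
mkdir -p pics; ls; python3 - <<'E'
from bench import ctrl
import cv2,numpy as np
a=[]
o=ctrl.get_obs();print(o)
for n in("scene","top"):
    im=ctrl.camera(n);cv2.imwrite(f"pics/{n}0.png",im[:,:,::-1]);print(n,ctrl.camera_params(n))
print(ctrl.camera_params("wrist"))
E
```

```text
pics
{'time_s': 0.0, 'q': array([-1.52331228e+00,  1.81543442e-01,  1.60798910e+00,  3.47413150e-05,
        1.35379877e+00, -2.06307314e-01]), 'dq': array([ 2.23660524e-04,  2.13082071e-04, -8.79614396e-04,  1.94489716e-04,
        4.22201345e-04, -5.56523099e-05]), 'joint_efforts': array([-2.60633287e-04, -4.44863999e+01, -3.51336157e+01, -2.24174860e-04,
        9.08530637e-03,  3.73162425e-05]), 'eef_pos': array([ 0.14436939, -0.55614961,  0.30299183]), 'eef_rot': array([-8.65245478e-04,  9.91959641e-01,  1.26551626e-01,  8.58690021e-05]), 'wrist_force': array([-0.70347228, -0.41560469,  0.11233978]), 'torque': array([-0.05610382,  0.01612675, -0.00151194]), 'grasp_force': 0.0, 'opening': 1.003433999144753}
scene {'vertical_fov': 54.493922440821386, 'cx': 326.3024856488179, 'cy': 205.21596829926975, 'cam_to_world': array([[-0.66524684, -0.56774966,  0.4848783 ,  0.01908684],
       [-0.74655809,  0.51442062, -0.42192706,  0.51753228],
       [-0.00988245, -0.64267546, -0.7660748 ,  0.93025412],
       [ 0.        ,  0.        ,  0.        ,  1.        ]])}
top {'vertical_fov': 44.24109368242639, 'cx': 317.94766730456195, 'cy': 206.93183946646587, 'cam_to_world': array([[-0.02126688, -0.98065757,  0.1945725 ,  0.29351781],
       [-0.99973075,  0.02266607,  0.0049673 ,  0.03189843],
       [-0.00928141, -0.19441448, -0.98087556,  1.35333888],
       [ 0.        ,  0.        ,  0.        ,  1.        ]])}
{'vertical_fov': 66.1044882929234, 'cx': 319.1645126345022, 'cy': 201.6954229992822, 'hand_eye': array([[ 4.72590318e-04, -9.48955927e-01, -3.15408347e-01,
         8.18710593e-02],
       [ 9.99999882e-01,  4.13573785e-04,  2.54042002e-04,
        -1.24579579e-03],
       [-1.10630040e-04, -3.15408430e-01,  9.48956011e-01,
        -7.10699212e-02],
       [ 0.00000000e+00,  0.00000000e+00,  0.00000000e+00,
         1.00000000e+00]])}
```

View pics/top0.png

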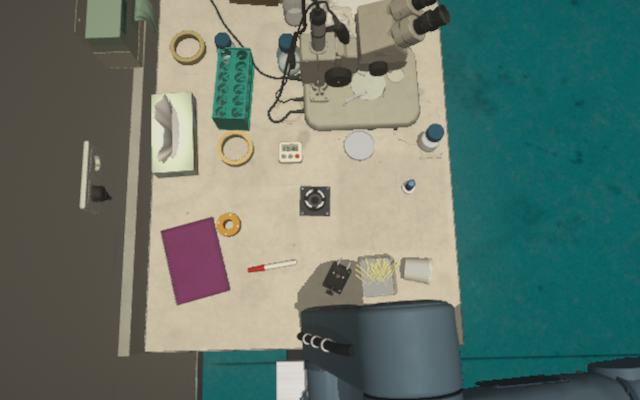

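View pics/scene0.png

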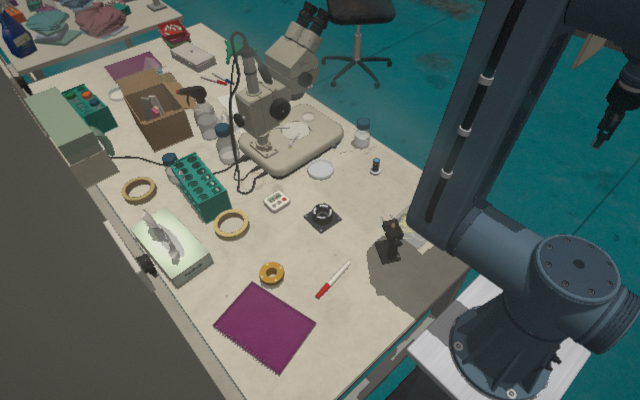

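The top view shows the lens at about (408,186), the cell at (315,201) and the brass ring at (228,224) beside the notebook. The scene view agrees: lens (376,166), cell (322,213), ring (271,273).

```bash
cat > h.py <<'E'
import numpy as np,cv2
from scipy.spatial.transform import Rotation as R
from bench import ctrl
def T_wrist():
    o=ctrl.get_obs();q=o["eef_rot"];T=np.eye(4);T[:3,:3]=R.from_quat([q[1],q[2],q[3],q[0]]).as_matrix();T[:3,3]=o["eef_pos"];return T
def cam(n):
    T=T_wrist();p=ctrl.camera_params(n)
    M=p["cam_to_world"] if n!="wrist" else T@p["hand_eye"]
    return ctrl.camera(n),(200/np.tan(np.radians(p["vertical_fov"]/2)),p["cx"],p["cy"],M)
def ray(K,u,v):
    f,cx,cy,M=K;d=M[:3,:3]@np.array([(u-cx)/f,(v-cy)/f,1]);return M[:3,3],d
def plane(K,u,v,z):
    c,d=ray(K,u,v);return c+d*(z-c[2])/d[2]
def proj(K,P):
    f,cx,cy,M=K;p=np.linalg.inv(M)@np.r_[P,1];return f*p[0]/p[2]+cx,f*p[1]/p[2]+cy
def local(P):
    "world point in tool axes from the TCP, with yaw of tool x"
    T=T_wrist();return T[:3,:3].T@(np.array(P)-T[:3,3]),np.degrees(np.arctan2(T[1,0],T[0,0]))
E
python3 - <<'E'
from h import *
for n,pts in(("top",dict(ring=(228,224,.036),cell=(315,201,.035),lens=(408,186,.045))),("scene",dict(ring=(271,271,.036),cell=(322,211,.035),lens=(376,161,.05)))):
    im,K=cam(n)
    for k,(u,v,z) in pts.items(): print(n,k,plane(K,u,v,z).round(3))
    if n=="top":
        for t in((214,219),(163,233),(178,304),(229,290)):print("nb",plane(K,*t,.014).round(3))
        for t in((248,270),(297,263)):print("pen",plane(K,*t,.01).round(3))
        for t in((432,130),(430,150),(338,275)):print("bottle/dark",plane(K,*t,.0).round(3))
    cv2.imwrite(f"pics/{n}c.png",cv2.resize(im[130:260,190:450],None,fx=3,fy=3,interpolation=2)[:,:,::-1])
E
```

```text
top ring [0.513 0.284 0.036]
top cell [0.572 0.046 0.035]
top lens [ 0.606 -0.208  0.045]
nb [0.532 0.327 0.014]
nb [0.496 0.467 0.014]
nb [0.303 0.419 0.014]
nb [0.337 0.283 0.014]
pen [0.39  0.232 0.01 ]
pen [0.406 0.099 0.01 ]
bottle/dark [ 0.781 -0.295  0.   ]
bottle/dark [ 0.721 -0.286  0.   ]
bottle/dark [ 0.371 -0.012  0.   ]
scene ring [0.514 0.284 0.036]
scene cell [0.578 0.049 0.035]
scene lens [ 0.608 -0.213  0.05 ]
```

View pics/topc.png

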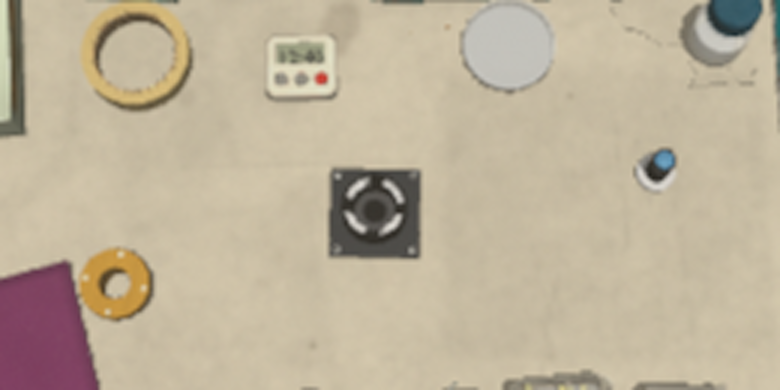

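Ring, lens and cell agree across the two views to about 5 mm. The first move puts the wrist camera over the lens.

carry_out --steps '[0.53,-0.22,0.07,0,0,0,1,0.53,-0.22,0.07,0,0,0,1,0.53,-0.22,0.07,0,0,0,1,0.53,-0.22,0.07,0,0,0,1,0.53,-0.22,0.07,0,0,0,1,0.53,-0.22,0.07,0,0,0,1,0.53,-0.22,0.07,0,0,0,1,0.53,-0.22,0.07,0,0,0,1,0.53,-0.22,0.07,0,0,0,1,0.53,-0.22,0.07,0,0,0,1,0.53,-0.22,0.07,0,0,0,1,0.53,-0.22,0.07,0,0,0,1,0.53,-0.22,0.07,0,0,0,1,0.53,-0.22,0.07,0,0,0,1,0.53,-0.22,0.07,0,0,0,1]'

```text
time_s: 1.7
eef_pos: [0.6014, -0.2113, 0.2338]
eef_rot: [-0.0, 0.992, 0.126, -0.0]
wrist_force: [-0.5, -0.1, 0.0]
opening: 0.997
grasp_force: 0.0
```

```bash
python3 - <<'E'
from h import *
im,K=cam("wrist");cv2.imwrite("pics/w1.png",im[:,:,::-1]);np.savez("w1.npz",M=K[3])
print(ctrl.get_obs()["eef_pos"],proj(K,[.607,-.21,.05]),proj(K,[.607,-.21,0]))
E
```

```text
[ 0.60139219 -0.21156969  0.23398821] (np.float64(320.71595800984545), np.float64(192.20058072763)) (np.float64(320.4797229910582), np.float64(178.13661906124491))
```

View pics/w1.png

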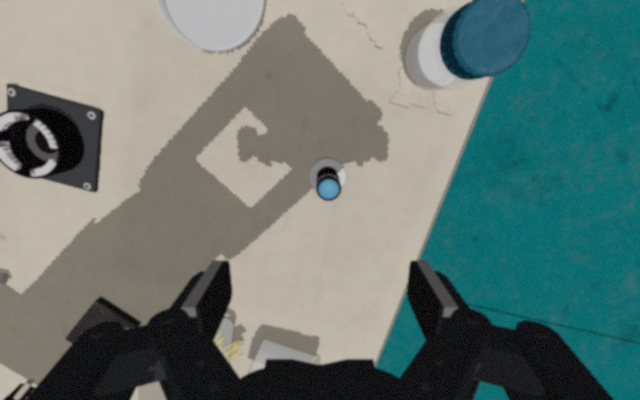

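The dome sits at (328,187) and the flange at (327,177). The cell is at the left edge, around (30,140).

```bash
python3 - <<'E'
from h import *
im,K=cam("wrist");hsv=cv2.cvtColor(im,cv2.COLOR_RGB2HSV)
m=cv2.inRange(hsv,(95,80,80),(125,255,255));m[:140]=0;m[215:]=0;m[:,:300]=0;m[:,360:]=0
v,u=np.nonzero(m);c=(u.min()+u.max())/2,(v.min()+v.max())/2;print(c,len(u),np.ptp(u),np.ptp(v))
P=plane(K,*c,.049);print("dome",P)
# flange: bright pixels near
m=cv2.inRange(hsv,(0,0,0),(179,255,60));m[:150]=0;m[205:]=0;m[:,:305]=0;m[:,350:]=0
v,u=np.nonzero(m);print("barrel dark",u.min(),u.max(),v.min(),v.max())
print(local(P))
cv2.imwrite("pics/w1c.png",cv2.resize(im[140:220,280:380],None,fx=7,fy=7,interpolation=0)[:,:,::-1])
E
```

```text
(np.float64(327.5), np.float64(188.0)) 357 21 20
dome [ 0.61180901 -0.21512969  0.049     ]
barrel dark 317 337 167 184
(array([0.009211  , 0.0058657 , 0.18517283]), np.float64(14.443708797381296))
```

View pics/w1c.png

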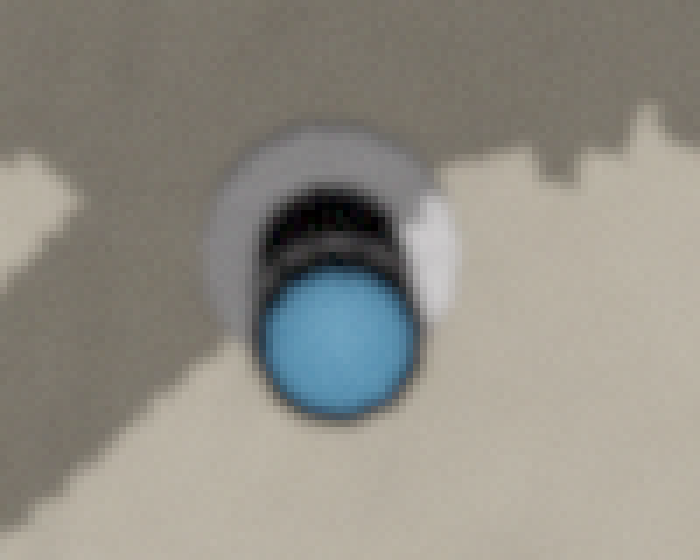

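The crop shows the dome centred at (328.5,188.7) and the flange at (327.5,175.5). Both project to the same axis within 1.5 mm. Next I descend and grip the barrel.

carry_out --steps '[0.01,0.0065,0.04,0,0,0,1,0.01,0.0065,0.08,0,0,0,1,0.01,0.0065,0.115,0,0,0,1,0.01,0.0065,0.136,0,0,0,1,0.01,0.0065,0.136,0,0,0,1,0.01,0.0065,0.136,0,0,0,0.2,0.01,0.0065,0.136,0,0,0,0,0.01,0.0065,0.136,0,0,0,0,0.01,0.0065,0.136,0,0,0,0,0.01,0.0065,0.136,0,0,0,0,0.01,0.0065,0.136,0,0,0,0,0.01,0.0065,0.136,0,0,0,0,0.01,0.0065,0.136,0,0,0,0,0.01,0.0065,0.136,0,0,0,0]'

```text
time_s: 3.2
eef_pos: [0.6142, -0.2148, 0.0993]
eef_rot: [0.001, 0.992, 0.127, 0.001]
wrist_force: [-1.7, -0.7, 6.7]
opening: 0.235
grasp_force: 58.5
```

```bash
python3 - <<'E'
from h import *
o=ctrl.get_obs();print(o["eef_pos"],o["opening"],o["grasp_force"],o["wrist_force"])
print(local([.575,.048,.035]))
E
```

```text
[ 0.6142179  -0.21475997  0.09934372] 0.23522896606998708 58.53429615497589 [-1.7286699  -0.71261643  6.73343788]
(array([ 0.02795675, -0.26428571,  0.06397221]), np.float64(14.549204257932558))
```

carry_out --steps '[0,0,-0.04,0,0,0,0,0,-0.03,-0.08,0,0,0,0,-0.01,-0.08,-0.1,0,0,0,0,-0.02,-0.13,-0.1,0,0,0,0,-0.03,-0.18,-0.1,0,0,0,0,-0.03,-0.225,-0.1,0,0,0,0,-0.03,-0.255,-0.1,0,0,0,0,-0.03,-0.264,-0.1,0,0,0,0,-0.03,-0.264,-0.1,0,0,0,0,-0.03,-0.264,-0.1,0,0,0,0,-0.03,-0.264,-0.1,0,0,0,0]'

```text
time_s: 4.3
eef_pos: [0.5187, 0.0324, 0.1979]
eef_rot: [0.0, 0.992, 0.126, 0.0]
wrist_force: [0.2, 0.6, -1.0]
opening: 0.237
grasp_force: 59.1
```

```bash
python3 - <<'E'
from h import *
im,K=cam("wrist");np.save("w2.npy",im)
cv2.imwrite("pics/w2.png",im[:,:,::-1])
print(ctrl.get_obs()["eef_pos"],ctrl.get_obs()["wrist_force"],proj(K,[.575,.048,.035]))
E
```

```text
[0.51863621 0.03234385 0.19783822] [ 0.05291433 -0.3608605  -0.47728878] (np.float64(319.2036878335492), np.float64(132.74538225641524))
```

View pics/w2.png

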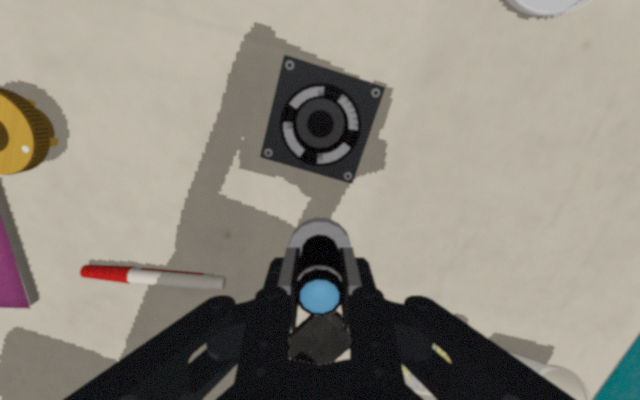

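The cell is at about (320,124) with its four white overhangs clear; gaps lie between them. The held lens has its dome at (319,296) and flange at (319,240).

```bash
python3 - <<'E'
from h import *
im=np.load("w2.npy");_,K=cam("wrist")
hsv=cv2.cvtColor(im,cv2.COLOR_RGB2HSV)
m=cv2.inRange(hsv,(0,0,110),(179,70,255))
yy,xx=np.mgrid[:400,:640];m[(xx-320)**2+(yy-125)**2>44**2]=0
n,l,s,c=cv2.connectedComponentsWithStats(m);print([(s[i,4],c[i].round(1)) for i in range(1,n) if s[i,4]>40])
k=[i for i in range(1,n) if s[i,4]>40]
v,u=np.nonzero(np.isin(l,k))
W=np.array([plane(K,a,b,.035)[:2] for a,b in zip(u,v)])
(cx,cy),r=cv2.minEnclosingCircle(W.astype(np.float32));print("circle",cx,cy,r)
d=W-[cx,cy];rad=np.hypot(*d.T);ang=np.degrees(np.arctan2(d[:,1],d[:,0]));print(np.percentile(rad,[1,5,50,95,99]))
h=np.histogram(ang[rad>.0215],72,(-180,180))[0];print(h)
z=np.exp(4j*np.radians(ang)).mean();print("overhang mid deg mod 90",np.degrees(np.angle(z))/4,"gap +45")
P=[cx,cy,.035];print("cell local",local(P))
# foot plate corner screws check
# held lens
B=cv2.inRange(hsv,(95,80,80),(125,255,255));B[:270]=0;B[330:]=0;B[:,:290]=0;B[:,350:]=0
v,u=np.nonzero(B);c=(u.min()+u.max())/2,(v.min()+v.max())/2
Tz=T_wrist()[2,3];print("dome",c,np.ptp(u),np.ptp(v),local(plane(K,*c,Tz-.0993+.049)))
for v0 in range(216,226):print(v0,im[v0,312:327].mean((0,1)).round(),end=' ')
print([ (uu,im[240,uu].tolist()) for uu in range(284,296,2)])
for vv in(219,221):print(local(plane(K,319.5,vv,Tz-.0913)))
E
```

```text
[(np.int32(273), array([305.6,  95.5])), (np.int32(254), array([348.9, 112.4])), (np.int32(245), array([291.7, 139.7])), (np.int32(246), array([334.1, 154. ]))]
circle 0.5798521041870117 0.0486440546810627 0.027352768927812576
[0.02123952 0.02171607 0.02452491 0.02695204 0.02722487]
[ 0  0  9 14 21 20 22 21 21 21 20 20 25 16  0  0  0  0  0  0 22 19 21 20
 23 20 22 21 24 23 19 11  0  0  0  0  0  0 14 19 24 27 24 25 25 25 23 25
 24 18  0  0  0  0  0  2 13 15 22 23 23 22 22 21 20 20 22 13  0  0  0  0]
overhang mid deg mod 90 40.473736578488 gap +45
cell local (array([ 0.06338988, -0.00044139,  0.16279607]), np.float64(14.440735021094884))
dome (np.float64(319.5), np.float64(296.0)) 39 34 (array([-0.00451262, -0.00092839,  0.05030012]), np.float64(14.440735021094884))
216 116.0 217 107.0 218 96.0 219 89.0 220 89.0 221 99.0 222 116.0 223 126.0 224 130.0 225 130.0 [(284, [130, 124, 112]), (286, [130, 124, 111]), (288, [126, 122, 111]), (290, [112, 110, 106]), (292, [126, 124, 125]), (294, [130, 128, 126])]
(array([ 0.01757916, -0.00089592,  0.09129885]), np.float64(14.440735021094884))
(array([ 0.01635772, -0.00089493,  0.09129892]), np.float64(14.440735021094884))
```

carry_out --steps '[0.03,0,0.01,0,0,0,0,0.055,0.0005,0.02,0,0,0,0,0.065,0.0005,0.035,0,0,0,0,0.065,0.0005,0.05,0,0,0,0,0.065,0.0005,0.055,0,0,0,0,0.065,0.0005,0.06,0,0,0,0,0.065,0.0005,0.065,0,0,0,0,0.065,0.0005,0.068,0,0,0,0,0.065,0.0005,0.068,0,0,0,0]'

```text
time_s: 5.3
eef_pos: [0.581, 0.0494, 0.1299]
eef_rot: [-0.0, 0.992, 0.127, -0.0]
wrist_force: [-0.3, 0.2, -0.1]
opening: 0.234
grasp_force: 59.1
```

```bash
python3 - <<'E'
from h import *
print(local([.57985,.04864,.035]),ctrl.get_obs()["wrist_force"],ctrl.get_obs()["torque"])
E
```

```text
(array([-0.00128532,  0.00048648,  0.09487281]), np.float64(14.53478814107375)) [-0.33389521  0.22439589 -0.11066273] [-0.0421597   0.01578111 -0.00079761]
```

carry_out --steps '[0,0,0.003,0,0,0,0,0,0,0.006,0,0,0,0,0,0,0.009,0,0,0,0,0,0,0.012,0,0,0,0,0,0,0.015,0,0,0,0,0,0,0.015,0,0,0,0]'

```text
time_s: 5.9
eef_pos: [0.581, 0.0495, 0.1144]
eef_rot: [-0.0, 0.992, 0.127, -0.0]
wrist_force: [-0.2, -1.1, -0.3]
opening: 0.239
grasp_force: 59.1
```

carry_out --steps '[0,0,0.001,0,0,0,0,0,0,0.002,0,0,0,0,0,0,0.003,0,0,0,0,0,0,0.003,0,0,0,0]'

```text
time_s: 6.3
eef_pos: [0.5814, 0.0493, 0.112]
eef_rot: [0.0, 0.992, 0.127, 0.0]
wrist_force: [1.0, -1.1, -1.6]
opening: 0.236
grasp_force: 59.1
```

carry_out --steps '[0,0,0.001,0,0,0,0,0,0,0.001,0,0,0,0]'

```text
time_s: 6.5
eef_pos: [0.5815, 0.0493, 0.1113]
eef_rot: [0.0, 0.992, 0.127, 0.0]
wrist_force: [0.6, -1.3, 1.8]
opening: 0.236
grasp_force: 59.3
```

Contact is light at the expected depth (0.111 m), so I release and back off for a look.

carry_out --steps '[0,0,0,0,0,0,0.5,0,0,0,0,0,0,1,0,0,0,0,0,0,1,0,0,0,0,0,0,1,0,0,-0.03,0,0,0,1,0,0,-0.07,0,0,0,1,-0.03,0,-0.1,0,0,0,1,-0.05,0,-0.1,0,0,0,1,-0.05,0,-0.1,0,0,0,1]'

```text
time_s: 7.4
eef_pos: [0.5315, 0.0369, 0.2117]
eef_rot: [0.0, 0.992, 0.126, 0.0]
wrist_force: [-0.3, 0.1, -1.1]
opening: 0.997
grasp_force: 0.0
```

```bash
python3 - <<'E'
from h import *
im,K=cam("wrist");np.save("w3.npy",im);u,v=map(int,proj(K,[.58,.0487,.05]));print(u,v,ctrl.get_obs()["eef_pos"])
hsv=cv2.cvtColor(im,cv2.COLOR_RGB2HSV);B=cv2.inRange(hsv,(95,80,80),(125,255,255))
n,l,s,c=cv2.connectedComponentsWithStats(B)
for i in range(1,n):
    if 100<s[i,4]<4000 and np.hypot(*(c[i]-[u,v]))<60:print(s[i],c[i],plane(K,*c[i],.061))
cv2.imwrite("pics/w3.png",cv2.resize(im[max(v-90,0):v+70,u-100:u+100],None,fx=3,fy=3,interpolation=2)[:,:,::-1])
# ring rough for the move
print(local([.513,.284,.036]))
E
```

```text
321 144 [0.53232388 0.03695007 0.21117059]
[308 135  26  26 532] [320.37781955 147.37969925] [0.57911291 0.04952589 0.061     ]
(array([ 0.04310789, -0.24401623,  0.17518448]), np.float64(14.510334461967663))
```

View pics/w3.png

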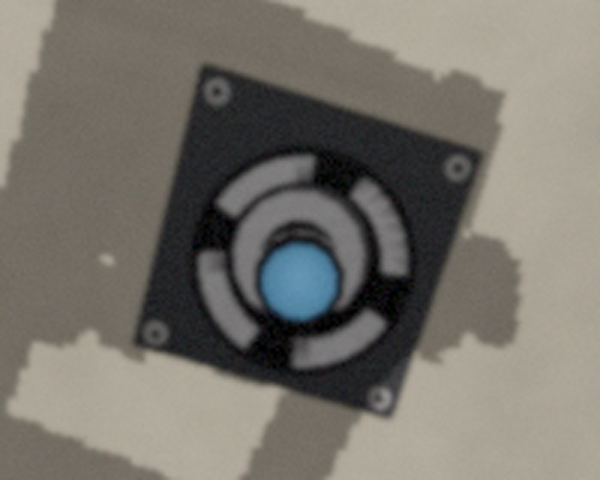

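The lens stands upright in the cell, its dome within 1 mm of the cell's axis, and the gaps are at about −4.7° (mod 90). I go on to the ring.

carry_out --steps '[0.042,-0.209,0,0,0,-1.545,1,0.042,-0.209,0,0,0,-1.545,1,0.042,-0.209,0,0,0,-1.545,1,0.042,-0.209,0,0,0,-1.545,1,0.042,-0.209,0,0,0,-1.545,1,0.042,-0.209,0,0,0,-1.545,1,0.042,-0.209,0,0,0,-1.545,1,0.042,-0.209,0,0,0,-1.545,1,0.042,-0.209,0,0,0,-1.545,1,0.042,-0.209,0,0,0,-1.545,1,0.042,-0.209,0,0,0,-1.545,1,0.042,-0.209,0,0,0,-1.545,1,0.042,-0.209,0,0,0,-1.545,1]'

```text
time_s: 8.75
eef_pos: [0.5212, 0.2501, 0.21]
eef_rot: [-0.0, 0.623, 0.783, -0.0]
wrist_force: [-0.1, 0.9, -0.1]
opening: 1.002
grasp_force: 0.0
```

```bash
python3 - <<'E'
from h import *
im,K=cam("wrist");np.save("w4.npy",im);np.save("K4.npy",K[3])
print(ctrl.get_obs()["eef_pos"],proj(K,[.513,.284,.036]))
hsv=cv2.cvtColor(im,cv2.COLOR_RGB2HSV);B=cv2.inRange(hsv,(12,120,100),(30,255,255))
n,l,s,c=cv2.connectedComponentsWithStats(B);i=1+np.argmax(s[1:,4]);print(s[i],c[i])
cv2.imwrite("pics/w4.png",cv2.resize(im[max(0,s[i,1]-60):s[i,1]+s[i,3]+40,max(0,s[i,0]-60):s[i,0]+s[i,2]+60],None,fx=3,fy=3,interpolation=2)[:600,:800,::-1])
E
```

```text
[0.52112302 0.24999951 0.21023062] (np.float64(318.0011767573871), np.float64(161.5507311051849))
[ 281  119   79   79 3691] [319.61717692 157.69466269]
```

View pics/w4.png

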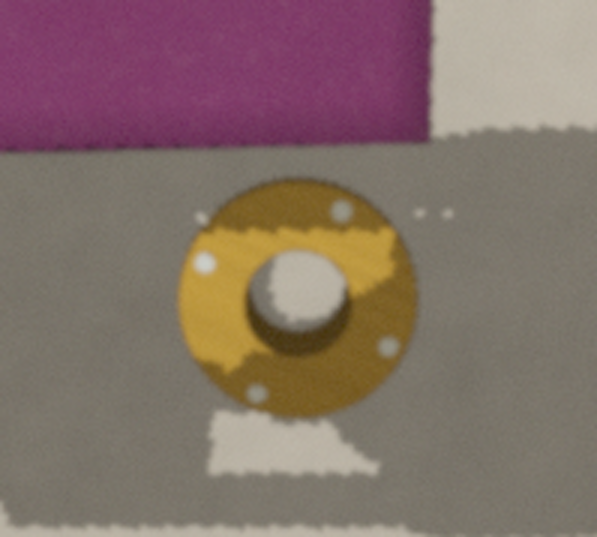

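The ring's four dots are at crop pixels (341,211), (204,263), (256,393) and (388,346). The notebook's edge runs just above it, and the finger line is horizontal and clear of it.

```bash
python3 - <<'E'
from h import *
_,K=cam("wrist");K=K[:3]+(np.load("K4.npy"),)
dots=[plane(K,221+(a+.5)/3-.5,59+(b+.5)/3-.5,.036)[:2] for a,b in((341,211),(204,263),(256,393),(388,346))]
c=np.mean(dots,0);print(c,[np.hypot(*(d-c)).round(4) for d in dots],[np.degrees(np.arctan2(*(d-c)[::-1])).round(1) for d in dots])
c2=plane(K,320.,158.,.036);print(c2,[plane(K,u,158,.036)[:2] for u in (280.5,359.5)])
print(local([*c,.036]),ctrl.get_obs()["eef_pos"])
E
```

```text
[0.51414282 0.28528736] [np.float64(0.0271), np.float64(0.0271), np.float64(0.0271), np.float64(0.0271)] [np.float64(78.3), np.float64(168.6), np.float64(-101.9), np.float64(-11.5)]
[0.51391833 0.28716576 0.036     ] [array([0.48303122, 0.28002021]), array([0.54479224, 0.29430826])]
(array([0.03599624, 0.00129641, 0.1743962 ]), np.float64(103.00312116047387)) [0.52109355 0.24993675 0.21039457]
```

carry_out --steps '[0.0365,0.0013,0.02,0,0,0,1,0.0365,0.0013,0.06,0,0,0,1,0.0365,0.0013,0.095,0,0,0,1,0.0365,0.0013,0.12,0,0,0,1,0.0365,0.0013,0.13,0,0,0,1,0.0365,0.0013,0.13,0,0,0,1,0.0365,0.0013,0.13,0,0,0,0.6,0.0365,0.0013,0.13,0,0,0,0.5,0.0365,0.0013,0.13,0,0,0,0.4,0.0365,0.0013,0.13,0,0,0,0.4,0.0365,0.0013,0.13,0,0,0,0.4,0.0365,0.0013,0.13,0,0,0,0.4]'

```text
time_s: 10.05
eef_pos: [0.5156, 0.2861, 0.0834]
eef_rot: [0.001, 0.622, 0.783, 0.002]
wrist_force: [-0.5, -1.5, 6.5]
opening: 0.719
grasp_force: 65.7
```

carry_out --steps '[0,0,-0.04,0,0,0,0.4,0,0,-0.085,0,0,0,0.4,-0.03,0,-0.115,0,0,-0.06,0.4,-0.075,0.003,-0.115,0,0,-0.12,0.4,-0.12,0.006,-0.115,0,0,-0.12,0.4,-0.165,0.008,-0.115,0,0,-0.12,0.4,-0.205,0.009,-0.115,0,0,-0.12,0.4,-0.235,0.009,-0.115,0,0,-0.12,0.4,-0.246,0.009,-0.115,0,0,-0.12,0.4,-0.246,0.009,-0.115,0,0,-0.12,0.4,-0.246,0.009,-0.115,0,0,-0.12,0.4]'

```text
time_s: 11.15
eef_pos: [0.5781, 0.0489, 0.1962]
eef_rot: [-0.0, 0.574, 0.819, 0.0]
wrist_force: [0.5, 0.8, -1.1]
opening: 0.721
grasp_force: 66.2
```

```bash
python3 - <<'E'
from h import *
im,K=cam("wrist");T=T_wrist();print(T[:3,3],ctrl.get_obs()["wrist_force"],ctrl.get_obs()["opening"])
print("cell",local([.5797,.0488,.035]))
cv2.imwrite("pics/w5.png",cv2.resize(im[200:400,200:440],None,fx=3,fy=3,interpolation=2)[:,:,::-1])
np.save("w5.npy",im)
E
```

```text
[0.57801179 0.04930866 0.19602081] [ 0.21871931 -0.01707906 -1.73247439] 0.7207091592865684
cell (array([-0.00114162,  0.00139902,  0.16102034]), np.float64(109.99085439300015))
```

View pics/w5.png

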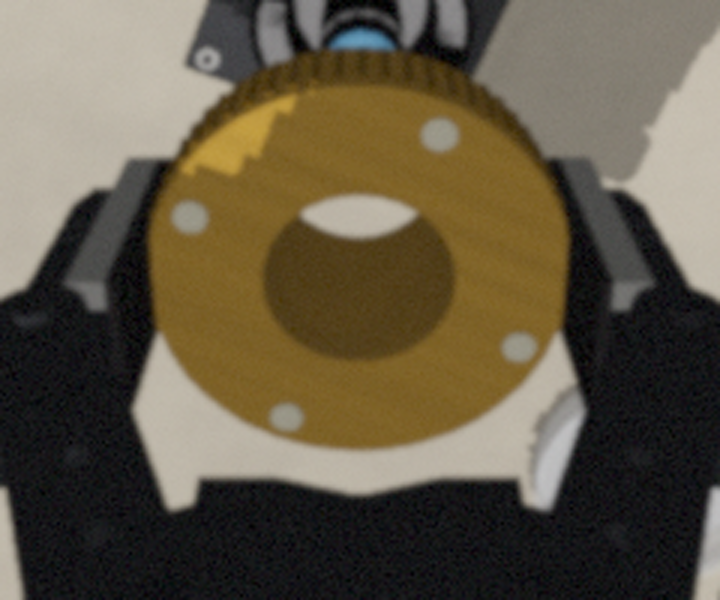

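The ring sits level between the pads, with dots at crop pixels (440,135), (190,217), (286,417) and (519,347).

```bash
python3 - <<'E'
from h import *
_,K=cam("wrist");T=T_wrist();pts=((440,135),(190,217),(286,417),(519,347))
for d in(.046,.0474,.049):
    D=np.array([local(plane(K,200+(a+.5)/3-.5,200+(b+.5)/3-.5,T[2,3]-d))[0][:2] for a,b in pts]);c=D.mean(0)
    r=D-c;print(d,c.round(4),np.hypot(*r.T).round(4),(local([0,0,0])[1]-np.degrees(np.arctan2(r[:,1],r[:,0]))).round(1))
print(local([.5797,.0488,.035])[0].round(4))
E
```

```text
0.046 [-0.0005  0.001 ] [0.027  0.0269 0.027  0.0269] [ 85.  175.2 265.   -4.7]
0.0474 [-0.0015  0.001 ] [0.0273 0.0273 0.0273 0.0272] [ 85.  175.2 265.   -4.7]
0.049 [-0.0026  0.001 ] [0.0277 0.0276 0.0277 0.0276] [ 85.  175.2 265.   -4.7]
[-0.0013  0.0014  0.161 ]
```

carry_out --steps '[-0.0003,0.0004,0.025,0,0,0,0.4,-0.0003,0.0004,0.04,0,0,0,0.4,-0.0003,0.0004,0.048,0,0,0,0.4,-0.0003,0.0004,0.054,0,0,0,0.4,-0.0003,0.0004,0.06,0,0,0,0.4,-0.0003,0.0004,0.066,0,0,0,0.4,-0.0003,0.0004,0.072,0,0,0,0.4,-0.0003,0.0004,0.072,0,0,0,0.4]'

```text
time_s: 12.05
eef_pos: [0.5784, 0.0479, 0.123]
eef_rot: [-0.001, 0.574, 0.819, -0.0]
wrist_force: [-0.8, 0.4, -1.4]
opening: 0.72
grasp_force: 66.2
```

```bash
python3 - <<'E'
from h import *
print(local([.5797,.0488,.035]),ctrl.get_obs()["wrist_force"],ctrl.get_obs()["torque"])
E
```

```text
(array([0.00036282, 0.00167749, 0.08804325]), np.float64(109.92713101121834)) [-0.84708024  0.39531124 -1.36589801] [ 0.00109347 -0.04835293 -0.01307169]
```

carry_out --steps '[0.001,0.0006,0.002,0,0,0,0.4,0.001,0.0006,0.004,0,0,0,0.4,0.001,0.0006,0.006,0,0,0,0.4,0.001,0.0006,0.008,0,0,0,0.4,0.001,0.0006,0.01,0,0,0,0.4,0.001,0.0006,0.012,0,0,0,0.4,0.001,0.0006,0.012,0,0,0,0.4]'

```text
time_s: 12.75
eef_pos: [0.5789, 0.0491, 0.1115]
eef_rot: [-0.0, 0.574, 0.819, -0.0]
wrist_force: [-0.1, 0.5, -1.7]
opening: 0.722
grasp_force: 66.2
```

The underside is 2 mm lower than it could be with lugs on the overhangs, and there is no force, so the lugs are entering the gaps.

carry_out --steps '[0,0,0.002,0,0,0,0.4,0,0,0.004,0,0,0,0.4,0,0,0.006,0,0,0,0.4,0,0,0.008,0,0,0,0.4,0,0,0.008,0,0,0,0.4]'

```text
time_s: 13.25
eef_pos: [0.579, 0.0491, 0.1036]
eef_rot: [-0.0, 0.574, 0.819, -0.0]
wrist_force: [0.2, -0.3, -2.1]
opening: 0.716
grasp_force: 66.2
```

```bash
python3 - <<'E'
from h import *
print(local([.5797,.0488,.035]),ctrl.get_obs()["wrist_force"],ctrl.get_obs()["torque"],ctrl.get_obs()["eef_pos"])
E
```

```text
(array([-0.00048266,  0.00057424,  0.06863663]), np.float64(109.93750829372779)) [ 0.2411816  -0.25601849 -2.08272122] [-0.01176612  0.02147101 -0.00334355] [0.5790106  0.04905449 0.10363679]
```

carry_out --steps '[0,0,0.0007,0,0,0,0.4,0,0,0.0013,0,0,0,0.4,0,0,0.0013,0,0,0,0.4]'

```text
time_s: 13.55
eef_pos: [0.5791, 0.049, 0.1029]
eef_rot: [0.0, 0.574, 0.819, 0.0]
wrist_force: [-1.7, -0.8, 3.1]
opening: 0.719
grasp_force: 66.6
```

The ring rests on the flange. Next I turn it clockwise to the bite.

carry_out --steps '[0,0,0,0,0,0.07,0.4,0,0,0,0,0,0.14,0.4,0,0,0,0,0,0.21,0.4,0,0,0,0,0,0.28,0.4,0,0,0,0,0,0.35,0.4,0,0,0,0,0,0.42,0.4,0,0,0,0,0,0.42,0.4]'

```text
time_s: 14.25
eef_pos: [0.5798, 0.049, 0.1032]
eef_rot: [0.001, 0.732, 0.681, 0.001]
wrist_force: [0.8, 0.9, 2.7]
opening: 0.721
grasp_force: 66.5
```

```bash
python3 - <<'E'
from h import *
o=ctrl.get_obs();print(local([.5797,.0488,.035]),o["wrist_force"],o["torque"],o["eef_pos"])
E
```

```text
(array([-0.00017676, -0.00019718,  0.06821529]), np.float64(85.83855300434489)) [0.7788151  0.93968633 2.73674586] [-0.04220413 -0.13335522 -0.01149633] [0.57978256 0.04897436 0.10321553]
```

carry_out --steps '[0,0,0.0002,0,0,0.06,0.4,0,0,0.0004,0,0,0.12,0.4,0,0,0.0006,0,0,0.18,0.4,0,0,0.0008,0,0,0.24,0.4,0,0,0.001,0,0,0.3,0.4,0,0,0.0012,0,0,0.35,0.4,0,0,0.0012,0,0,0.35,0.4]'

```text
time_s: 14.95
eef_pos: [0.58, 0.0489, 0.1023]
eef_rot: [0.001, 0.839, 0.544, 0.001]
wrist_force: [-0.7, 0.5, 5.3]
opening: 0.719
grasp_force: 66.8
```

```bash
python3 - <<'E'
from h import *
o=ctrl.get_obs();print(local([.5797,.0488,.035]),o["wrist_force"],o["torque"],o["eef_pos"])
E
```

```text
(array([-0.0002652 , -0.00033046,  0.06731926]), np.float64(65.85953852001546)) [-0.65274749  0.47773853  5.30221129] [-0.02274281  0.00364487 -0.08239679] [0.57996166 0.04892365 0.10231997]
```

carry_out --steps '[0,0,0.0001,0,0,0.035,0.4,0,0,0.0002,0,0,0.07,0.4,0,0,0.0002,0,0,0.07,0.4]'

```text
time_s: 15.25
eef_pos: [0.58, 0.0489, 0.1021]
eef_rot: [0.001, 0.858, 0.514, 0.001]
wrist_force: [0.1, 0.8, 5.8]
opening: 0.721
grasp_force: 66.7
```

```bash
python3 - <<'E'
from h import *
o=ctrl.get_obs();print(local([.5797,.0488,.035])[1],o["wrist_force"],o["torque"],o["eef_pos"])
E
```

```text
61.874833529342396 [0.12013449 0.7570461  5.80266469] [-0.04268901 -0.02708322 -0.00383708] [0.58001049 0.04887348 0.10213596]
```

```bash
cat > probe.py <<'E'
from h import *
A=[]
for i in range(4):
    im,K=cam("wrist");o=ctrl.get_obs();A.append(np.r_[o["wrist_force"],o["torque"],o["eef_pos"][2]*1e3])
T=T_wrist();print("F,T,z",np.mean(A,0).round(3),"sdTz",np.std(A,0)[5].round(3))
hsv=cv2.cvtColor(im,cv2.COLOR_RGB2HSV);m=cv2.inRange(hsv,(0,0,90),(179,110,255))
n,l,s,c=cv2.connectedComponentsWithStats(m);zt=T[2,3]-.0466;out=[]
for i in range(1,n):
    if 25<s[i,4]<300:
        p=local(plane(K,*c[i],zt))[0][:2]
        if .025<np.hypot(*(p-[-.001,.001]))<.0295: out.append(p)
yaw=local([0,0,0])[1];c0=np.mean(out,0) if len(out)==4 else np.array([-.001,.001])
print("gripper past gap",109.9-yaw,"ring past gap",[((-4.7-(yaw-np.degrees(np.arctan2(*(p-c0)[::-1])))+20)%90-20).round(1) for p in out],"c",c0.round(4))
E
python3 probe.py
```

```text
F,T,z [-5.99000e-01  9.70000e-02  5.24500e+00 -7.50000e-02 -3.80000e-02
 -6.40000e-02  1.02132e+02] sdTz 0.04
gripper past gap 47.97592392259045 ring past gap [np.float64(45.4), np.float64(48.6), np.float64(48.0)] c [-0.001  0.001]
```

carry_out --steps '[0,0,0.0001,0,0,0.026,0.4,0,0,0.0002,0,0,0.052,0.4,0,0,0.0002,0,0,0.052,0.4]'

```text
time_s: 15.75
eef_pos: [0.58, 0.0489, 0.102]
eef_rot: [0.001, 0.871, 0.492, 0.001]
wrist_force: [-0.4, -0.7, 5.2]
opening: 0.72
grasp_force: 66.8
```

```bash
python3 probe.py
```

```text
F,T,z [-2.30000e-02  1.00000e-03  5.18100e+00 -7.30000e-02 -4.50000e-02
 -6.00000e-03  1.01987e+02] sdTz 0.023
gripper past gap 50.949938482016144 ring past gap [np.float64(48.3), np.float64(51.4), np.float64(51.1)] c [-0.001  0.001]
```

The arm itself is pressing on the spring, so I ease off to let the thread take the load.

carry_out --steps '[0,0,-0.0008,0,0,0,0.4,0,0,-0.0016,0,0,0,0.4,0,0,-0.0016,0,0,0,0.4]'

```text
time_s: 16.25
eef_pos: [0.5799, 0.0488, 0.1023]
eef_rot: [0.001, 0.871, 0.492, 0.001]
wrist_force: [6.8, -0.5, -4.6]
opening: 0.719
grasp_force: 67.4
```

```bash
python3 probe.py
```

```text
F,T,z [ 5.76700e+00 -4.67000e-01 -5.14100e+00 -1.85000e-01 -1.08500e+00
  3.80000e-02  1.02303e+02] sdTz 0.025
gripper past gap 51.01132415253499 ring past gap [np.float64(48.5), np.float64(51.6), np.float64(51.0)] c [-0.001  0.001]
```

carry_out --steps '[0,0,0.0007,0,0,0,0.4,0,0,0.0008,0,0,0.017,0.4,0,0,0.001,0,0,0.052,0.4,0,0,0.001,0,0,0.052,0.4]'

```text
time_s: 16.85
eef_pos: [0.5796, 0.0488, 0.102]
eef_rot: [0.0, 0.884, 0.468, 0.0]
wrist_force: [3.5, -2.2, 0.9]
opening: 0.716
grasp_force: 68.1
```

```bash
python3 probe.py
```

```text
F,T,z [ 4.02400e+00 -1.18600e+00  1.94600e+00 -3.27000e-01 -7.81000e-01
 -3.60000e-02  1.01966e+02] sdTz 0.048
gripper past gap 54.0252022701002 ring past gap [np.float64(51.4), np.float64(54.4), np.float64(54.2)] c [-0.001  0.001]
```

carry_out --steps '[0,0,0.0001,0,0,0.018,0.4,0,0,0.0001,0,0,0.035,0.4,0,0,0.0001,0,0,0.035,0.4]'

```text
time_s: 17.35
eef_pos: [0.5794, 0.0489, 0.1019]
eef_rot: [0.0, 0.892, 0.453, 0.0]
wrist_force: [3.6, -3.6, 4.6]
opening: 0.714
grasp_force: 68.4
```

```bash
python3 probe.py
```

```text
F,T,z [  3.241  -3.061   5.056  -0.584  -0.755   0.112 101.854] sdTz 0.019
gripper past gap 56.05155765425228 ring past gap [np.float64(53.3), np.float64(56.2), np.float64(56.4)] c [-0.001  0.001]
```

carry_out --steps '[0,0,0,0,0,0.009,0.4,0,0,0,0,0,0.018,0.4,0,0,0,0,0,0.018,0.4]'

```text
time_s: 17.85
eef_pos: [0.5794, 0.0489, 0.1019]
eef_rot: [0.0, 0.896, 0.445, 0.0]
wrist_force: [3.0, -3.4, 5.2]
opening: 0.718
grasp_force: 68.6
```

```bash
python3 probe.py
```

```text
F,T,z [  3.207  -2.739   5.422  -0.57   -0.719   0.225 101.859] sdTz 0.032
gripper past gap 57.07021485783794 ring past gap [np.float64(54.2), np.float64(57.3), np.float64(57.5)] c [-0.001  0.001]
```

The torque now climbs about 0.11 N·m a degree and the height has stopped falling, so the seat has landed. I ease off my own push and turn a touch more.

carry_out --steps '[0,0,-0.0004,0,0,0,0.4,0,0,-0.0006,0,0,0.006,0.4,0,0,-0.0006,0,0,0.012,0.4,0,0,-0.0006,0,0,0.012,0.4]'

```text
time_s: 18.45
eef_pos: [0.5792, 0.0489, 0.1019]
eef_rot: [0.0, 0.898, 0.439, 0.0]
wrist_force: [5.7, -3.6, 0.9]
opening: 0.715
grasp_force: 68.2
```

```bash
python3 probe.py
```

```text
F,T,z [  5.029  -3.026   1.413  -0.602  -1.022   0.26  101.906] sdTz 0.013
gripper past gap 57.75022066165366 ring past gap [np.float64(54.8), np.float64(57.9), np.float64(58.1)] c [-0.001  0.001]
```

Snug. Now I release and lift clear.

carry_out --steps '[0,0,0,0,0,0,0.8,0,0,0,0,0,0,1,0,0,0,0,0,0,1,0,0,0,0,0,0,1,0,0,-0.02,0,0,0,1,0,0,-0.05,0,0,0,1,0,0,-0.09,0,0,0,1,-0.03,0,-0.11,0,0,0,1,-0.05,0,-0.11,0,0,0,1,-0.05,0,-0.11,0,0,0,1]'

```text
time_s: 19.65
eef_pos: [0.5475, 0.0085, 0.2128]
eef_rot: [0.0, 0.899, 0.439, 0.0]
wrist_force: [-0.4, -0.8, -0.3]
opening: 1.0
grasp_force: 0.0
```

```bash
python3 - <<'E'
from h import *
im,K=cam("wrist");u,v=map(int,proj(K,[.58,.0488,.05]));print(u,v,ctrl.get_obs()["eef_pos"],ctrl.get_obs()["wrist_force"])
v0=max(v-100,0)
hsv=cv2.cvtColor(im,cv2.COLOR_RGB2HSV);m=cv2.inRange(hsv,(0,0,110),(179,100,255));n,l,s,c=cv2.connectedComponentsWithStats(m)
D=[]
for i in range(1,n):
    if 8<s[i,4]<120:
        p=plane(K,*c[i],.0535)[:2]
        if .024<np.hypot(*(p-[.58,.0488]))<.030:D.append(p)
D=np.array(D);c0=D.mean(0);r=D-c0;print(len(D),c0,np.hypot(*r.T),(-4.7-np.degrees(np.arctan2(r[:,1],r[:,0])))%90)
cv2.imwrite("pics/w6.png",cv2.resize(im[v0:v+100,u-130:u+130],None,fx=3,fy=3,interpolation=2)[:,:,::-1])
E
```

```text
320 142 [0.54786183 0.00922392 0.21227444] [ 0.54377688 -0.00833004  0.23042834]
4 [0.57855925 0.04880053] [0.02729559 0.02731205 0.02720791 0.02743037] [57.87010288 57.99911925 57.7161998  57.65252686]
```

View pics/w6.png

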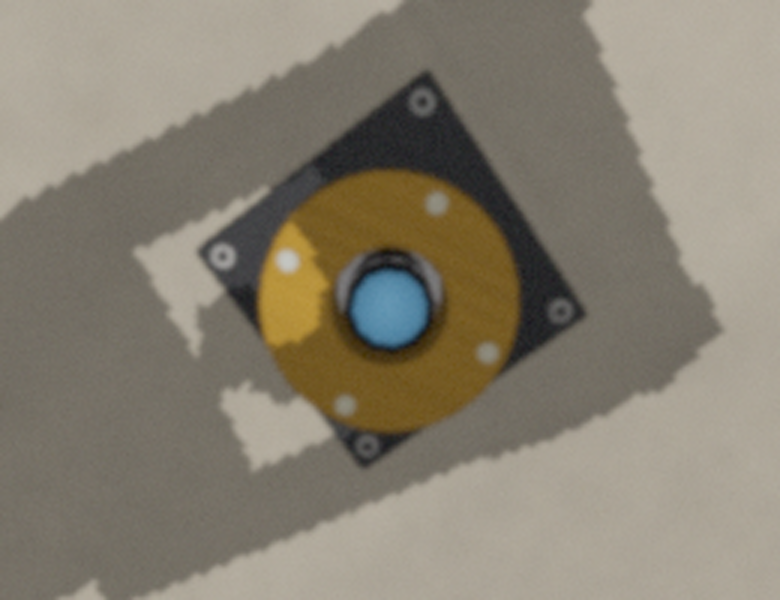

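The ring holds by itself at 57.8° past the gap's middle. It is level and centred, with the lens dome showing in its hole (crop pixel 390,307). The gripper is clear.

```bash
python3 -c "
from bench import ctrl
print(ctrl.hand_in())"
```

```text
the job is handed in; nothing more can be done
None
```

The job is handed in at about 20 s: the lens stands upright in the cell, and the retaining ring holds it snugly by itself, 57.8° past the gap. I estimate about 20 N on the lens from the turning torque (limit 40 N), so the seat should be fully home; neither was measured directly.

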